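# Load a fresh paper roll into the desk note dispenser

## Robot

A 6-joint arm with a two-finger parallel gripper is mounted at the origin on a cart in front of the work surface, level with it; the furniture and walls round the work are solid. World frame = base frame: x ahead of the robot, y to its left, z up, the work surface at z = 0. Lengths are in mm, angles in rad, forces in N, time in s.
With the tool pointing down it reaches from about 275 to 1000 mm from the base axis. Payload 8.4 kg.
Tool frame: the origin (TCP) lies on the centre line of the jaws, within the pads' length; the fingertips stand r.tip_reach ahead of it and the grasp point (between the pads) lies 11 mm behind it (r.tip_reach is the distance from the TCP to the fingertips, in mm); z points along the fingers, y is the line along which they close (so a half turn about z gives the same grasp; the last joint's range is limited). The gripper opens to 85 mm and grips with 20 to 120 N. Pads are 22 mm wide; open, the fingers measure 114 mm over their backs; the gripper's body (76 mm by 85 mm) begins 54 mm behind the grasp point. The pads swing forward as they close: fully open they stand 13 mm farther back than shut.
Start: joints at [-1.162, 0.353, 1.633, -0, 1.155, -0.002], TCP at [249.588, -573.004, 239.281] pointing down, gripper open.
Joint ranges: [-2.63, 2.63], [-0.92, 2.1], [0.06, 2.66], [-1.3, 4.44], [0, 2.69], [-3.02, 3.02]. Speed limits (rad/s): [2.22, 2.22, 2.79, 3.14, 3.14, 3.14].

## Interface

Orientations are given as [roll, pitch, yaw] about the fixed x, y, z axes, in that order (R = Rz(yaw) Ry(pitch) Rx(roll)).
In Python, from rig import r gives the robot as it stands.
- The arm moves only by the tool carry_out, never from a script. Its argument "targets" is a list of rows, each an object with "dp": the shift along the tool's x, y, z in mm, a list of three; "yaw": the turn about the tool's z in degrees. A call has 1 to 12 rows; each row is the pose to reach, as a shift and turn from the pose commanded when the call began, along the tool's axes at that moment; what a row does not reach only later rows make up. A row lasts 1/8 s, in which the tool goes at most 62.5 mm and 10.7 degrees, less where a joint would pass 70% of its speed; a pose out of reach is approached as far as the arm can. A call with a gripper value outside its range is refused whole. "fingers" is the opening, from -1 (shut) to 1 (fully open), so that 0 is half open, set as the call begins (left out, the last holds). The fingers move at their own pace and stop on an object; "grip_force" is the grip in N (left out, the last holds). Time passes only in rows, so rows that repeat a pose let the fingers close. It gives the time, the measured TCP pose, the force, the opening and the grip force at its end, in the units of the state.
- r.sense(): the state, without advancing time (a new reading comes with each control period).
- r.grab_frame(name): name is "scene" or "top" or "wrist"; returns the picture (400x640x3 uint8, red, green, blue); there is no depth.
- r.get_calibration(name): a dict with "fx", "fy", "cx", "cy" (pixels), "dist_coeffs" ([k1, k2, p1, p2, k3] as OpenCV has them; the pictures are not rectified), "rvec" (rotation vector, rad) and "tvec" (3), from world to camera coordinates, as OpenCV has them. Camera axes: x right, y down, z forward; pixel columns grow to the right and rows downward; lengths in mm; the calibration is good to about 2 mm. A picture is of the moment at which its call begins: read the wrist's pose just before it. get_calibration takes no time and is no camera call; for the wrist camera it gives the pose at the moment of the call.
- r.sign_off(): hands the job in; it is judged then, once.
The state is a dict: "clock": time; "qpos": joint angles; "qvel": joint speeds; "joint_efforts": joint torques, N m; "eef_pos": TCP position; "tcp_rot": TCP orientation; "contact_force": force on the tool from outside, world axes, zero at the start; "wrist_torque": the same for the moment, N m; "opening": opening from 0.0 (shut) to 1.0 (fully open); "grasp_force": force on a finger pad.
Only numpy, scipy, OpenCV 4.12 (cv2) and the standard library are available. Lean on these libraries where they do the work, as an engineer would, in place of code of your own. Each camera call takes 0.05 s, during which the arm holds its last target. There are 200 camera calls.

## Task

Reload the note-roll dispenser: take out its axle, slip it through the core of the fresh paper roll where that lies in the pen tray, and lift the roll on the axle alone, without pinching the paper. Lower the axle back into both slots of the dispenser, so that the roll hangs between its two cheeks, and only then let go. Leave the other things on the desk where they are.

Things in the scene. Friction and masses are not known exactly. Their poses are not given: they have to be found in the camera images.
- axle_mid (a point): Point on the centre line of the loose axle, about mid-way between the slots at the start. Axle: round steel rod, 14 mm thick, along its own y; rounded free tip 72 mm from this point along +y; at 65 mm along -y the rod meets a flat wooden handle that ends at 115 mm. 0.12 kg, up to 30 % more or less. Its z is up at the start.
- axle_grip (a point): Centre of the axle's wooden handle, 90 mm along the axle's -y from axle_mid and 3 mm below the rod's centre line; same axes. The handle is 16 mm thick along x (pinch it across this), 50 mm long along y, 26 mm high along z. It sticks out freely beyond a cheek of the dispenser.
- roll_centre (a point): Centre of the fresh paper roll (pale, brown band round it), half-way along its bore. It lies on its rim in the pen tray, bore level. 70 mm across, 60 mm wide along its own y, which is the line of the through bore, 30 mm wide (brown card core). About 0.1 kg. Its x and z turn as it rolls. Hung on the axle, its centre is 8 mm below the rod's.
- tray_bed (a point): Point 47 mm above the desk over the middle of the pen tray, where the roll's centre is if the roll lies mid-way (it may lie up to 18 mm off along y). The tray is light wood, fixed, 132 mm along its y, 60 mm wide; its two long lips (22 mm high) carry the roll, its ends are 12 mm high.
- dispenser_seat (a point): Point mid-way between the dispenser's two slots, where the rod's centre line lies when the axle is home in both, 69 mm above the desk; y runs from slot to slot, as does the axle's y at the start. Each slot is open at the top, 18 mm wide in x, its floor 7 mm below this point, its sides upright to 10 mm above it, then flaring to about 38 mm.
- dispenser: Fixed note-roll dispenser; origin under its middle, on the desk. Dark wood base 150 mm (x) by 124 mm (y), 12 mm high; two upright dark steel cheeks 8 mm thick stand at y = +46 and -46 mm, 84 mm apart inside, tops 93 mm above the desk, each with a slot. Guide bar and toothed tear bar, lower than the slots, on the -x side. The axle may lie either way round.
- pin_tin: Bystander: round brass pin tin, 47 mm across, 34 mm high; origin at the centre of its underside.
- candle: Bystander: red pillar candle, 57 mm across, 114 mm high; origin at the centre of its underside.
- old_core: Bystander: the bare card core of the used-up roll, standing on end, 35 mm across, 60 mm high; origin at the centre of its underside.
Things that resemble listed ones, but are neither listed nor needed, are in the scene too. What is shaped like the part that bears axle_mid but orange is not meant. There is more than one size of the dispenser; the job needs the larger.

How it is judged (in metres and radians):
On the way, in this order (a step that is already met when the one before it is completed fails the run):
1. the axle passes through the roll's core and the roll hangs on it alone, lifted clear of the tray and not touched by the fingers (height (world z) of roll_centre above 0.075 m and x of roll_centre in the frame of axle_mid between -0.012 and 0.012 m and z of roll_centre in the frame of axle_mid between -0.013 and 0.013 m and y of roll_centre in the frame of axle_mid between -0.037 and 0.06 m and contact force between roll and the fingers below 0.3 N and contact force between roll and tray below 0.1 N), for 0.2 s.
2. the axle, still held, has been lowered into both slots, with the roll on it between the cheeks (x of axle_mid in the frame of dispenser_seat between -0.009 and 0.009 m and z of axle_mid in the frame of dispenser_seat below 0.01 m and angle between the y axis of axle_mid and the y axis of dispenser_seat, either way round below 0.1 rad and y of axle_mid in the frame of dispenser_seat between -0.025 and 0.025 m and y of roll_centre in the frame of dispenser_seat between -0.02 and 0.02 m and contact force between the fingers and axle above 1 N), for 0.1 s.
At the end, for the whole second after the job is handed in: Axle in both slots: mid point within 6 mm across, 5 mm in height, 20 mm along, line within 0.06 rad of the slots' line; roll hanging on it between the cheeks: centre within 15 mm of mid-way, 13 mm across, 3 to 14 mm below the seat, bore within 0.2 rad; both at rest and released (x of axle_mid in the frame of dispenser_seat between -0.006 and 0.006 m and z of axle_mid in the frame of dispenser_seat between -0.005 and 0.005 m and y of axle_mid in the frame of dispenser_seat between -0.02 and 0.02 m and angle between the y axis of axle_mid and the y axis of dispenser_seat, either way round below 0.06 rad and x of roll_centre in the frame of dispenser_seat between -0.013 and 0.013 m and y of roll_centre in the frame of dispenser_seat between -0.015 and 0.015 m and z of roll_centre in the frame of dispenser_seat between -0.014 and -0.003 m and angle between the y axis of roll_centre and the y axis of dispenser_seat, either way round below 0.2 rad and linear speed of each of roll, axle below 0.02 m/s); the robot touches nothing.
It fails at once if the pin tin is pushed more than 25 mm or tipped over (distance of pin_tin from where it was at the start of the episode above 0.025 m or angle between pin_tin's own z axis and vertical above 0.5 rad).
It fails at once if the candle is pushed more than 25 mm or tipped over (distance of candle from where it was at the start of the episode above 0.025 m or angle between candle's own z axis and vertical above 0.5 rad).
It fails at once if the bare core is pushed more than 25 mm or tipped over (distance of old_core from where it was at the start of the episode above 0.025 m or angle between old_core's own z axis and vertical above 0.5 rad).
It fails at once if the fingers pinch or press the paper roll with over 5 N (contact force between the fingers and roll above 5 N).
It also fails if it takes over 53 s, if anything falls off the work surface, if the arm or the gripper's body presses on something with over 40 N, if the wrist force passes 120 N, or if a joint passes its speed limit or range.

## Working session

There is one attempt and no reset: what is moved stays moved. The work goes in short steps, Python scripts to look and compute and a tool call to move; the robot and the scene stay as the last step left them, time stands still between calls to the robot, and variables do not carry over. Pictures are saved under pics/ and viewed, at most 12 in all, crops included, and the job is handed in when it is done.

Besides the shell and the picture viewer there is one more tool, called in YAML: its name, and indented under it one key for each argument. carry_out: Moves the arm, as the interface text tells. Its arguments: {"type":"object","properties":{"targets":{"type":"array","items":{"type":"object","properties":{"dp":{"type":"array","items":{"type":"number"}},"yaw":{"type":"number"}}}},"fingers":{"type":"number"},"grip_force":{"type":"number"}},"required":["targets"]}

```bash
mkdir -p pics
cat > h.py <<'E'
import numpy as np,cv2
from rig import r
def snap(n,f):
    s=r.sense();c=r.get_calibration(n);im=r.grab_frame(n)
    cv2.imwrite('pics/'+f+'.png',im[:,:,::-1]);np.save('pics/'+f+'.npy',c,allow_pickle=True);return im
def cal(f): 
    return np.load('pics/'+f+'.npy',allow_pickle=True).item()
def K(c): return np.array([[c['fx'],0,c['cx']],[0,c['fy'],c['cy']],[0,0,1.]])
def ray(c,p):
    R=cv2.Rodrigues(np.array(c['rvec'],float))[0];t=np.array(c['tvec'],float).ravel()
    u=cv2.undistortPoints(np.array([[p]],float),K(c),np.array(c['dist_coeffs'],float))[0,0]
    return -R.T@t,R.T@np.array([u[0],u[1],1.])
def atz(f,p,z):
    o,d=ray(cal(f),p);return (o+d*(z-o[2])/d[2]).round(1)
def proj(f,P):
    c=cal(f);return cv2.projectPoints(np.array(P,float).reshape(-1,1,3),np.array(c['rvec'],float),np.array(c['tvec'],float),K(c),np.array(c['dist_coeffs'],float))[0][:,0].round(1)
E
python3 - <<'E'
from h import *
a=snap('scene','s0');b=snap('top','t0')
print(r.sense(),r.tip_reach)
for f in('s0','t0'):
    c=cal(f);print(c['fx'],ray(c,(320,200)))
E
```

```text
{'clock': 0.1, 'qpos': array([-1.16240384e+00,  3.53557837e-01,  1.63407773e+00, -6.16550879e-07,
        1.15522445e+00, -2.39075199e-03]), 'qvel': array([-1.46351394e-04, -9.70455038e-04, -2.76700399e-03, -1.11394429e-05,
       -1.12081632e-05,  1.99759939e-03]), 'joint_efforts': array([ 2.24034105e-03, -6.06353259e+01, -3.42819858e+01, -2.25438066e-05,
        4.04272156e-03,  2.42842435e-05]), 'eef_pos': array([ 249.41205008, -572.6036862 ,  238.64221823]), 'tcp_rot': array([-3.14032529e+00, -2.46620239e-06,  4.10783483e-01]), 'contact_force': array([ 0.71448213,  0.05596121, -0.52040054]), 'wrist_torque': array([-0.00873807,  0.03552921, -0.00997607]), 'grasp_force': 0.0, 'opening': 1.0025943687432917} 8.0
428.67299033830204 (array([-154.21175266,  618.9194512 ,  915.70332771]), array([ 0.54168752, -0.45645057, -0.70591718]))
367.17565000911554 (array([ 419.98465046,   47.75662396, 1033.18329562]), array([ 8.85828345e-02,  4.67548079e-04, -9.96084932e-01]))
```

View pics/s0.png

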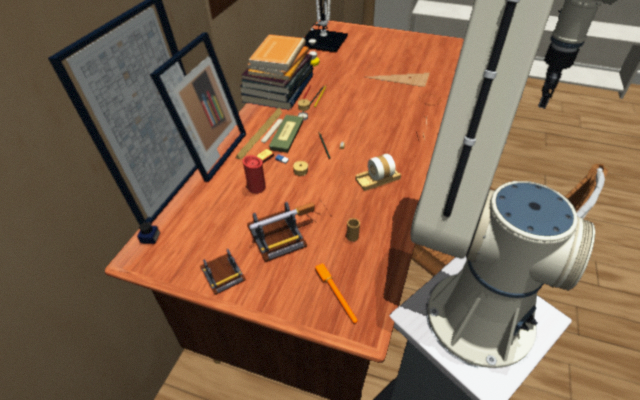

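View pics/t0.png

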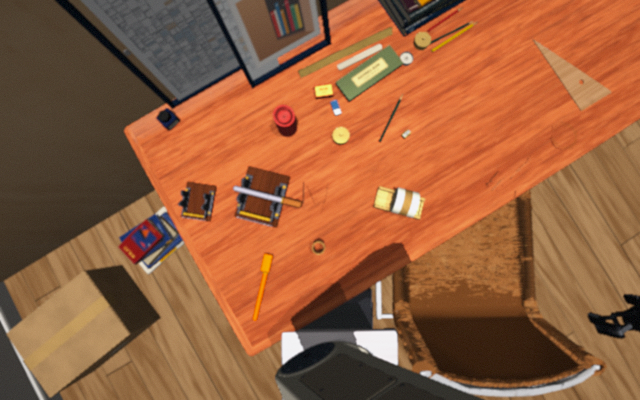

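The pictures show two dispensers: a small one (top view 198,201) and a larger one carrying the steel axle with its wooden handle (264,196). An orange look-alike axle lies at (263,285), and the roll sits in its tray at (402,202). The larger dispenser and the steel axle fit the description. I'll confirm in one enlarged crop.

Run:
```python
from h import *
t=cv2.imread('pics/t0.png');s=cv2.imread('pics/s0.png')
A=cv2.resize(t[155:235,225:315],None,fx=4.4,fy=4.4,interpolation=3) #396x352
B=cv2.resize(t[170:230,360:440],None,fx=4.9,fy=4.9,interpolation=3)
C=cv2.resize(s[190:265,240:330],None,fx=4.4,fy=4.4,interpolation=3)
D=cv2.resize(s[145:195,345:410],None,fx=6,fy=6,interpolation=3)
o=np.zeros((600,800,3),np.uint8)
for im,y,x in((A,0,0),(B,0,400),(C[:248] if 0 else cv2.resize(s[195:262,240:330],None,fx=3.65,fy=3.65,interpolation=3),354,0),(cv2.resize(s[148:192,345:410],None,fx=5.5,fy=5.5,interpolation=3),354,400)):
    o[y:y+im.shape[0],x:x+im.shape[1]]=im[:600-y,:800-x]
cv2.imwrite('pics/crop.png',o)
```

```text
(no output)
```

View pics/crop.png

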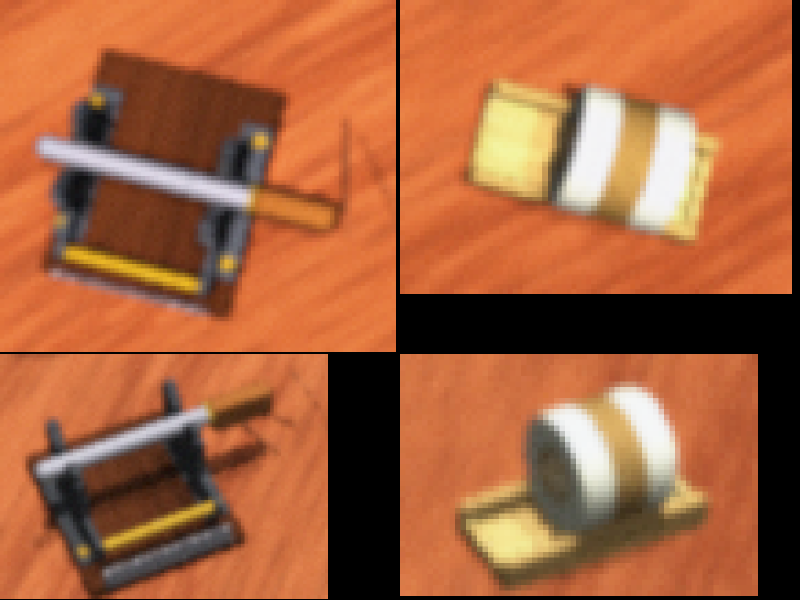

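Run:
```python
from h import *
A=lambda x,y:((x+.5)/4.4+224.5,(y+.5)/4.4+154.5)
B=lambda x,y:((x-400+.5)/4.9+359.5,(y+.5)/4.9+169.5)
tip=atz('t0',A(40,147),69);j=atz('t0',A(251,198),69);e=atz('t0',A(338,215),70)
print('axle',tip,j,e,np.linalg.norm(tip-j),np.linalg.norm(tip-e))
d=(tip-e)/np.linalg.norm(tip-e);print('yaw axle y',np.degrees(np.arctan2(d[1],d[0])),'mid',tip-72*d,e+115*d,j+65*d)
for p in((105,50),(285,95),(230,317),(45,268)):print('base',atz('t0',A(*p),12))
bc=[atz('t0',A(*p),12) for p in((105,50),(285,95),(230,317),(45,268))];print('dispc',np.mean(bc,0))
for p in((97,102),(260,142),(60,220),(226,264)):print('cheek post',atz('t0',A(*p),93 ))
tr=[atz('t0',B(*p),z) for p,z in(((490,82),22),((466,183),22),((716,138),22),((697,238),22))];print('tray',tr,np.mean(tr,0))
m=lambda a,b:(a+b)/2
v=m(tr[2],tr[3])-m(tr[0],tr[1]);print('tray len',np.linalg.norm(v),'yaw',np.degrees(np.arctan2(v[1],v[0])),'w',np.linalg.norm(tr[0]-tr[1]),np.linalg.norm(tr[2]-tr[3]))
for p in((575,140),(695,165),(632,150)):print('roll top',atz('t0',B(*p),82))
# scene checks
C=lambda x,y:((x+.5)/3.65+239.5,(y-354+.5)/3.65+194.5)
D=lambda x,y:((x-400+.5)/5.5+344.5,(y-354+.5)/5.5+147.5)
print('sc axle',atz('s0',C(40,467),69),atz('s0',C(210,414),69),atz('s0',C(270,398),69))
print('sc bore near centre',D(560,475),atz('s0',D(560,475),47))
print('cand',atz('t0',(286,117),114),'tin',atz('t0',(341,135),34),'core',atz('t0',(318,246),60))
```

```text
axle [540.7 276.9  69. ] [508.1 149.4  69. ] [497.1  97.2  70. ] 131.60170971533765 184.91633243172436
yaw axle y 76.36205498409727 mid [523.72367369 206.93105875  69.38936528] [524.21496564 208.95594783  69.37809712] [523.42585014 212.56640529  68.64848968]
base [610. 249.  12.]
base [579.1 133.4  12. ]
base [438. 169.  12.]
base [470.5 286.7  12. ]
dispc [524.4   209.525  12.   ]
cheek post [564.  237.6  93. ]
cheek post [538.8 141.4  93. ]
cheek post [494.5 259.1  93. ]
cheek post [467.5 161.6  93. ]
tray [array([ 545.8, -113.1,   22. ]), array([488.7, -98. ,  22. ]), array([ 512.2, -240.3,   22. ]), array([ 455.9, -227.5,   22. ])] [ 500.65  -169.725   22.   ]
tray len 132.57436592343183 yaw -104.50269166775456 w 59.06284788257332 57.73673007713554
roll top [ 506.7 -147.9   82. ]
roll top [ 492.5 -211.5   82. ]
roll top [ 501.  -178.1   82. ]
sc axle [544.3 271.8  69. ] [504.3 146.1  69. ] [487.4 101.7  69. ]
sc bore near centre (373.6818181818182, 169.5909090909091) [ 503.5 -154.    47. ]
cand [717.3 132.8 114. ] tin [689.4 -12.5  34. ] core [385.   55.1  60. ]
```

```bash
cat >> h.py <<'E'
from scipy.spatial.transform import Rotation as Ro
def go(P,yaw):
    s=r.sense();M=Ro.from_euler('xyz',s['tcp_rot']).as_matrix()
    y=np.degrees(np.arctan2(M[1,0],M[0,0]))
    print('at',s['eef_pos'].round(1),'yaw',y.round(2),'t',s['clock'],'-> dp',(M.T@(np.array(P)-s['eef_pos'])).round(1),'yaw',round(y-yaw,2))
E
python3 -c "
from h import *
go((501,121,190),75.5)"
```

```text
at [ 249.4 -572.6  238.6] yaw 23.54 t 0.1 -> dp [ 507.6 -535.4   49.3] yaw -51.96
```

carry_out:
  targets:
    - {"dp":[42,-45,2],"yaw":-4}
    - {"dp":[84,-90,4],"yaw":-9}
    - {"dp":[127,-134,6],"yaw":-13}
    - {"dp":[169,-178,8],"yaw":-17}
    - {"dp":[211,-223,10],"yaw":-22}
    - {"dp":[254,-268,12],"yaw":-26}
    - {"dp":[296,-312,16],"yaw":-30}
    - {"dp":[338,-357,20],"yaw":-35}
    - {"dp":[380,-402,26],"yaw":-39}
    - {"dp":[423,-446,34],"yaw":-43}
    - {"dp":[465,-491,42],"yaw":-48}
    - {"dp":[507,-535,49],"yaw":-52}
  fingers: 0.2
  grip_force: 80

```text
clock: 1.6
eef_pos: [500.9, 122.1, 189.9]
tcp_rot: [-3.142, 0.0, 1.321]
contact_force: [0.5, -0.4, 1.0]
opening: 0.602
grasp_force: 0.0
```

carry_out:
  targets:
    - {"dp":[0,0,0],"yaw":0}
    - {"dp":[0,0,0],"yaw":0}
    - {"dp":[0,0,0],"yaw":0}

```text
clock: 1.98
eef_pos: [500.3, 118.9, 190.3]
tcp_rot: [-3.141, 0.0, 1.317]
contact_force: [0.1, 0.6, -0.6]
opening: 0.595
grasp_force: 0.0
```

Run:
```python
from h import *
im=snap('wrist','w1');s=r.sense();print(s['eef_pos'],s['tcp_rot'],s['opening'],s['clock'])
o,d=ray(cal('w1'),(320,200));print(o,d)
cv2.imwrite('pics/w1b.png',cv2.resize(im[:,:,::-1],(800,500),interpolation=3))
```

```text
[500.49258786 118.80477221 190.44624481] [3.14157274e+00 1.19800505e-04 1.31660452e+00] 0.6008693857170931 2.025
[519.40715388 189.70271642 324.36504654] [-0.07684771 -0.28082134 -0.95669753]
```

View pics/w1b.png

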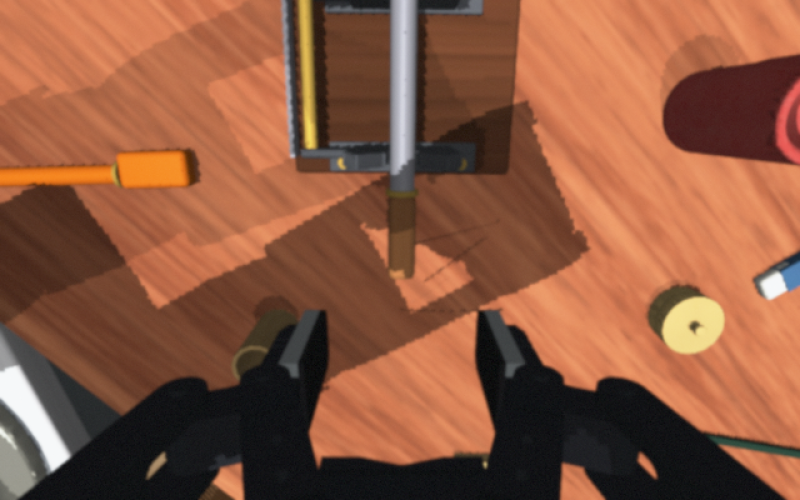

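Run:
```python
from h import *
W=lambda x,y:(x/1.25,y/1.25)
a=atz('w1',W(402,192),79);b=atz('w1',W(401.5,277),79)
n=atz('w1',W(403.5,10),76);n2=atz('w1',W(402.5,180),76)
print(a,b,np.linalg.norm(a-b),(a+b)/2,n,n2)
v=n-b;print('yaw',np.degrees(np.arctan2(v[1],v[0])))
v=n-n2;print('yaw',np.degrees(np.arctan2(v[1],v[0])))
# cheek: near cheek outer face
for p in((302,170),(508,172),(283,0),(521,0)):print('base',atz('w1',W(*p),12))
l,q=atz('w1',W(335,162),93),atz('w1',W(475,162),93);print(l,q,np.degrees(np.arctan2(*(q-l)[1::-1]))+90)
c=(a+b)/2;print(c-a)
go((c[0],c[1],55),75.5)
```

```text
[509.2 150.   79. ] [496.4 101.4  79. ] 50.25733777270738 [502.8 125.7  79. ] [533.2 239.4  76. ] [511.1 156.   76. ]
yaw 75.06858282186242
yaw 75.15841486485654
base [442.7 171.7  12. ]
base [581.8 134.3  12. ]
base [464.1 277.4  12. ]
base [610.5 239.4  12. ]
[480.3 176.   93. ] [550.1 157.9  93. ] 75.46269622560686
[ -6.4 -24.3   0. ]
at [500.5 118.8 190.4] yaw 75.44 t 2.025 -> dp [  7.3   0.5 135.4] yaw -0.06
```

The wrist view shows the handle from (402,192) to (402,277). Its measured length is 50.3 mm, as it should be, and it sits centred between the jaws. I'll go down and grip.

carry_out:
  targets:
    - {"dp":[7,0.5,30]}
    - {"dp":[7,0.5,65]}
    - {"dp":[7,0.5,95]}
    - {"dp":[7,0.5,115]}
    - {"dp":[7,0.5,128]}
    - {"dp":[7,0.5,135]}
    - {"dp":[7,0.5,135]}
    - {"dp":[7,0.5,135]}

```text
schema error: expected keys dp, yaw
```

carry_out:
  targets:
    - {"dp":[0,0,0]}
    - {"dp":[0,0,0]}
    - {"dp":[0,0,0]}
    - {"dp":[0,0,0]}
    - {"dp":[0,0,0]}
    - {"dp":[0,0,0]}
  fingers: -1
  grip_force: 90

```text
schema error: expected keys dp, yaw
```

```bash
python3 -c "
from h import *
s=r.sense();print(s['opening'],s['grasp_force'],s['contact_force'])
go((500,-180,150),75.2)"
```

```text
0.6008693857170931 0.0 [-0.34912288 -0.14740249 -0.66737779]
at [500.5 118.8 190.4] yaw 75.44 t 2.025 -> dp [-289.3   74.7   40.5] yaw 0.24
```

Both calls were refused because every row needs a yaw. I'm sending them again with it.

carry_out:
  targets:
    - {"dp":[7,0.5,30],"yaw":0}
    - {"dp":[7,0.5,65],"yaw":0}
    - {"dp":[7,0.5,95],"yaw":0}
    - {"dp":[7,0.5,115],"yaw":0}
    - {"dp":[7,0.5,128],"yaw":0}
    - {"dp":[7,0.5,135],"yaw":0}
    - {"dp":[7,0.5,135],"yaw":0}
    - {"dp":[7,0.5,135],"yaw":0}

```text
clock: 3.02
eef_pos: [503.5, 126.7, 55.9]
tcp_rot: [3.141, -0.001, 1.318]
contact_force: [-0.3, -0.4, -1.1]
opening: 0.604
grasp_force: 0.0
```

carry_out:
  targets:
    - {"dp":[0,0,0],"yaw":0}
    - {"dp":[0,0,0],"yaw":0}
    - {"dp":[0,0,0],"yaw":0}
    - {"dp":[0,0,0],"yaw":0}
    - {"dp":[0,0,0],"yaw":0}
    - {"dp":[0,0,0],"yaw":0}
  fingers: -1
  grip_force: 90

```text
clock: 3.78
eef_pos: [503.1, 126.7, 55.6]
tcp_rot: [3.141, -0.0, 1.318]
contact_force: [-2.1, 1.5, 5.6]
opening: 0.171
grasp_force: 87.7
```

```bash
python3 -c "
from h import *
s=r.sense();print(s['opening'],s['grasp_force'],s['contact_force'])
go((500,-180,150),75.2)"
```

```text
0.17086548861727552 87.66177535057068 [-2.14284745  1.52836178  5.62713872]
at [503.1 126.7  55.6] yaw 75.54 t 3.775 -> dp [-297.8   73.6  -94.5] yaw 0.34
```

carry_out:
  targets:
    - {"dp":[0,0,-10],"yaw":0}
    - {"dp":[0,0,-30],"yaw":0}
    - {"dp":[0,0,-60],"yaw":0}
    - {"dp":[0,0,-95],"yaw":0}
    - {"dp":[-15,3,-125],"yaw":0}
    - {"dp":[-50,9,-135],"yaw":0}
    - {"dp":[-100,18,-135],"yaw":0}
    - {"dp":[-155,28,-135],"yaw":0}
    - {"dp":[-210,38,-135],"yaw":0}
    - {"dp":[-265,48,-135],"yaw":0}
    - {"dp":[-320,58,-135],"yaw":0}
    - {"dp":[-370,68,-135],"yaw":0}

```text
clock: 5.28
eef_pos: [475.9, -250.7, 190.8]
tcp_rot: [3.141, 0.0, 1.318]
contact_force: [1.0, -0.3, -1.5]
opening: 0.173
grasp_force: 87.8
```

carry_out:
  targets:
    - {"dp":[-20,3,0],"yaw":0.3}
    - {"dp":[-29,4,0],"yaw":0.3}
    - {"dp":[-29,4,0],"yaw":0.3}
    - {"dp":[-29,4,0],"yaw":0.3}
    - {"dp":[-29,4,0],"yaw":0.3}

```text
clock: 5.9
eef_pos: [473.2, -276.7, 190.3]
tcp_rot: [-3.141, -0.0, 1.314]
contact_force: [-0.1, 0.0, -0.7]
opening: 0.172
grasp_force: 87.7
```

Run:
```python
from h import *
im=snap('wrist','w2');s=r.sense();print(s['eef_pos'],s['tcp_rot'],s['opening'],s['contact_force'],s['clock'])
cv2.imwrite('pics/w2b.png',cv2.resize(im[:,:,::-1],(800,500),interpolation=3))
```

```text
[ 473.2707425  -276.88582854  190.34393758] [-3.14154863e+00 -8.54818239e-05  1.31435503e+00] 0.17326784149083507 [ 0.26125693 -0.0735705  -1.47534929] 5.95
```

View pics/w2b.png

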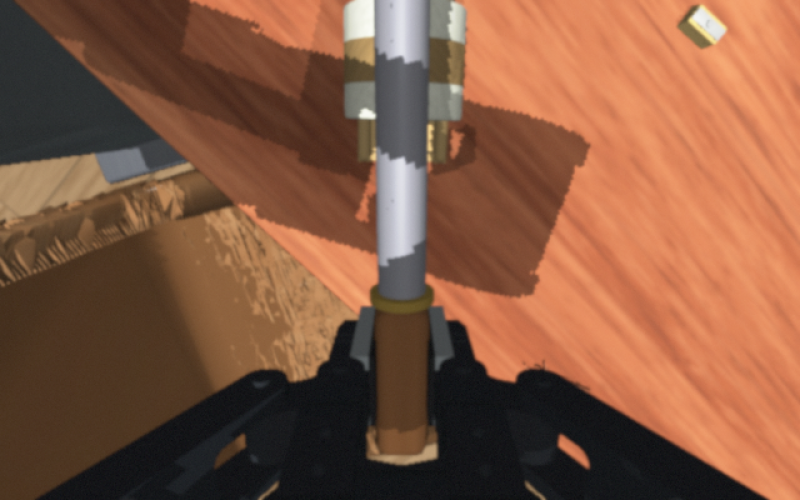

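The wrist view shows the held axle running up the picture at x≈402. The roll is below it, with edges x 345 and 465, near face y≈120 and brown band centre y≈60. The tray's near end is at (358–450,161).

Run:
```python
from h import *
W=lambda x,y:(x/1.25,y/1.25)
f='w2'
l,q=atz(f,W(345,118),50),atz(f,W(464,122),50);print('near face edges',l,q,np.linalg.norm(l-q),(l+q)/2,'face yaw',np.degrees(np.arctan2(*(q-l)[1::-1]))+90)
l2,q2=atz(f,W(344.5,10),50),atz(f,W(466,10),50);print((l2+q2)/2,np.linalg.norm(l2-q2))
t1,t2=atz(f,W(358,161),12),atz(f,W(448,161),12);print('tray end',t1,t2,(t1+t2)/2,np.linalg.norm(t1-t2))
# band on top z82
print('band top edges',atz(f,W(360,41),70),atz(f,W(360,80),70))
n,m_=(l+q)/2,(l2+q2)/2;v=m_-n;yw=np.degrees(np.arctan2(v[1],v[0]));print('roll yaw',yw)
# rod direction: rod at z 203.4
a,b=atz(f,W(402,250),204),atz(f,W(402,20),204);v=b-a;print('rod',a,b,np.degrees(np.arctan2(v[1],v[0])))
# handle check
print('collar',atz(f,W(402,298),211))
```

```text
near face edges [ 459.5 -198.8   50. ] [ 527.5 -218.9   50. ] 70.9084621184242 [ 493.5  -208.85   50.  ] face yaw 73.53294055276194
[ 508.85 -151.15   50.  ] 68.1329582507614
tray end [ 455.4 -227.6   12. ] [ 515.9 -243.5   12. ] [ 485.65 -235.55   12.  ] 62.55445627611194
band top edges [ 480.8 -163.6   70. ] [ 475.4 -182.4   70. ]
roll yaw 75.10258074508367
rod [ 483.3 -241.4  204. ] [ 498.3 -183.9  204. ] 75.37912601136834
collar [ 480.3 -252.7  211. ]
```

Run:
```python
from h import *
print(proj('t0',[[444,-386,50],[444,-386,20],[444,-386,150],[410,-400,20],[501,-180,47]]),proj('s0',[[444,-386,20],[501,-180,47]]))
for p in((420,240),(520,196),(498,206),(452,224)):print(p,atz('t0',p,0))
go((0,0,0),75.2)
```

```text
[[481.6 221.3]
 [476.9 221.6]
 [499.4 220. ]
 [482.5 233.9]
 [404.6 201.3]] [[435.  154.2]
 [380.1 166.4]]
(420, 240) [ 395.5 -230.7    0. ]
(520, 196) [ 515.7 -523.7    0. ]
(498, 206) [ 487.9 -457.8    0. ]
(452, 224) [ 438.9 -323.1    0. ]
at [ 473.3 -276.9  190.3] yaw 75.31 t 5.95 -> dp [ 147.8 -528.   190.4] yaw 0.11
```

carry_out:
  targets:
    - {"dp":[-30,2,0],"yaw":0}
    - {"dp":[-70,2,0],"yaw":0}
    - {"dp":[-100,2,20],"yaw":0}
    - {"dp":[-113,2,60],"yaw":0}
    - {"dp":[-113,2,100],"yaw":0}
    - {"dp":[-113,2,135],"yaw":0}
    - {"dp":[-113,2,152],"yaw":0}
    - {"dp":[-113,2,157],"yaw":0}
    - {"dp":[-113,2,157],"yaw":0}
    - {"dp":[-113,2,157],"yaw":0}

```text
clock: 7.2
eef_pos: [447.0, -388.1, 34.6]
tcp_rot: [3.14, 0.001, 1.313]
contact_force: [1.5, -0.2, -2.1]
opening: 0.173
grasp_force: 87.8
```

Run:
```python
from h import *
s=r.sense();print(s['eef_pos'],s['tcp_rot'],s['contact_force'],s['clock'])
im=snap('wrist','w3');b=snap('top','t3');c=snap('scene','s3')
o=np.zeros((600,800,3),np.uint8)
o[:300,:480]=cv2.resize(im,(480,300));
o[300:600,:400]=cv2.resize(b[180:240,395:475],(400,300),interpolation=3)
o[300:600,400:]=cv2.resize(c[125:200,350:450],(400,300),interpolation=3)
cv2.imwrite('pics/c3.png',o[:,:,::-1])
```

```text
[ 446.96737632 -388.09556108   34.56638989] [3.13968063e+00 9.22699828e-04 1.31318979e+00] [ 1.49118289 -0.18174094 -2.07626766] 7.2
```

View pics/c3.png

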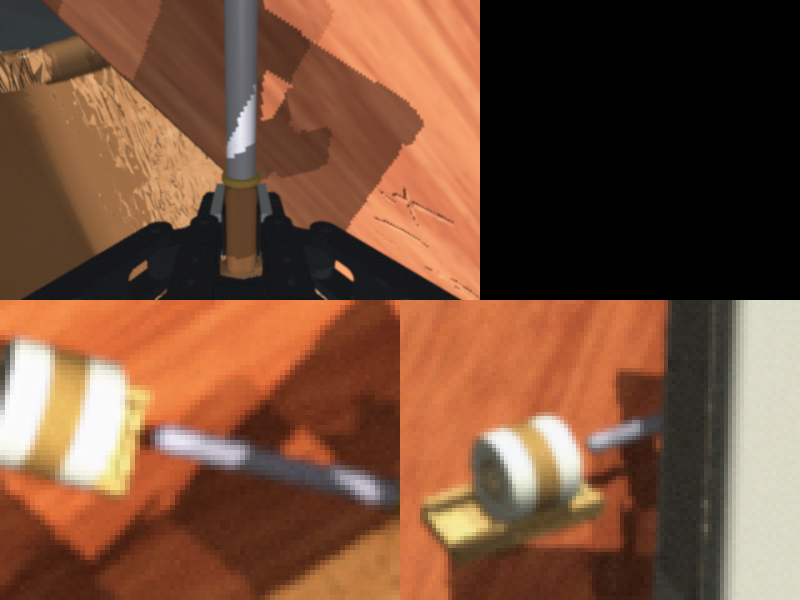

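Run:
```python
from h import *
d=np.array([np.cos(1.3132),np.sin(1.3132),0]);T=np.array([447,-388.1,48])
P=[T+161*d+[0,0,k] for k in(-10,0,10)]
print(proj('t3',P),(395+155/5,180+138/5));print(proj('s3',P),(350+589/4-100,125+(445-300)/4))
s=r.sense();print(s['eef_pos'])
```

```text
[[423.2 206.1]
 [424.2 205.8]
 [425.3 205.6]] (426.0, 207.6)
[[394.3 163.4]
 [394.6 161. ]
 [395.  158.5]] (397.25, 161.25)
[ 446.62082601 -387.89685455   34.18909127]
```

The tip lines up with the roll's centre in all three views, about 23 mm short of the roll's face. I'll insert in two stages and watch the force.

carry_out:
  targets:
    - {"dp":[10,-0.5,0],"yaw":0}
    - {"dp":[20,-1,0],"yaw":0}
    - {"dp":[28,-1,0],"yaw":0}
    - {"dp":[36,-1,0],"yaw":0}
    - {"dp":[44,-1,0],"yaw":0}
    - {"dp":[50,-1,0],"yaw":0}
    - {"dp":[50,-1,0],"yaw":0}

```text
clock: 8.22
eef_pos: [458.1, -338.5, 33.3]
tcp_rot: [-3.141, -0.0, 1.314]
contact_force: [0.6, -0.0, -0.7]
opening: 0.173
grasp_force: 87.8
```

Run:
```python
from h import *
s=r.sense();print(s['eef_pos'],s['contact_force'],s['wrist_torque'],s['clock'])
im=snap('wrist','w4');c=snap('scene','s4')
o=np.zeros((300,800,3),np.uint8)
o[:,:400]=cv2.resize(im[:200,120:387],(400,300),interpolation=3)
o[:,400:]=cv2.resize(c[135:195,345:425],(400,300),interpolation=3)
cv2.imwrite('pics/c4.png',o[:,:,::-1])
```

```text
[ 458.06888694 -338.46807528   33.27126052] [ 0.56913024 -0.03342863 -0.69130263] [-0.07060976  0.01730672  0.00196872] 8.225
```

View pics/c4.png

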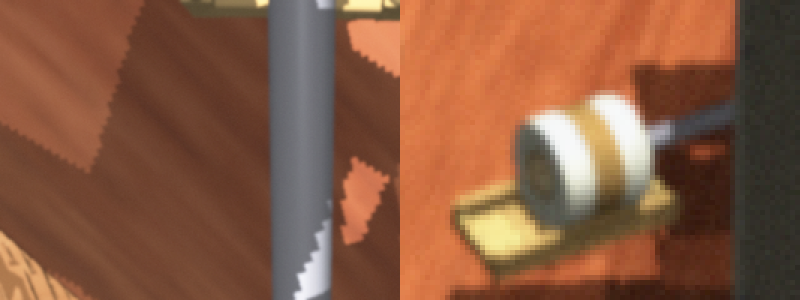

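The rod is inside the bore with almost no force. I'll go on to full depth.

carry_out:
  targets:
    - {"dp":[10,0.5,0],"yaw":0}
    - {"dp":[20,0.5,0],"yaw":0}
    - {"dp":[30,0.5,0],"yaw":0}
    - {"dp":[40,0.5,0],"yaw":0}
    - {"dp":[50,0.5,0],"yaw":0}
    - {"dp":[60,0.5,0],"yaw":0}
    - {"dp":[70,0.5,0],"yaw":0}
    - {"dp":[76,0.5,0],"yaw":0}
    - {"dp":[76,0.5,0],"yaw":0}

```text
clock: 9.45
eef_pos: [477.9, -265.2, 33.3]
tcp_rot: [-3.142, -0.0, 1.314]
contact_force: [-0.4, 0.2, -1.7]
opening: 0.171
grasp_force: 87.8
```

Run:
```python
from h import *
s=r.sense();print(s['eef_pos'],s['contact_force'],s['wrist_torque'],s['clock'])
im=snap('wrist','w5');c=snap('scene','s5')
o=np.zeros((300,880,3),np.uint8)
o[:,:480]=cv2.resize(im,(480,300),interpolation=3)
o[:,480:]=cv2.resize(c[135:195,345:425],(400,300),interpolation=3)
cv2.imwrite('pics/c5.png',cv2.resize(o[:,:,::-1],(800,273)))
```

```text
[ 477.93733438 -265.15377462   33.27210148] [-0.35845358  0.20240946 -1.70089849] [-0.10972277  0.01981015  0.01667726] 9.45
```

View pics/c5.png

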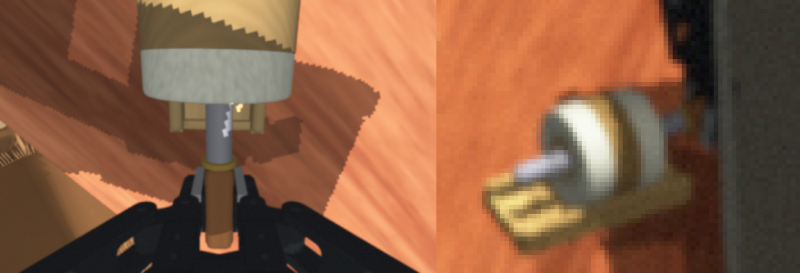

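The axle is through: its tip shows beyond the roll in the scene view. Lifting gently.

carry_out:
  targets:
    - {"dp":[0,0,-4],"yaw":0}
    - {"dp":[0,0,-8],"yaw":0}
    - {"dp":[0,0,-12],"yaw":0}
    - {"dp":[0,0,-17],"yaw":0}
    - {"dp":[0,0,-24],"yaw":0}
    - {"dp":[0,0,-34],"yaw":0}
    - {"dp":[0,0,-48],"yaw":0}
    - {"dp":[0,0,-64],"yaw":0}
    - {"dp":[0,0,-82],"yaw":0}
    - {"dp":[0,0,-98],"yaw":0}
    - {"dp":[0,0,-110],"yaw":0}
    - {"dp":[0,0,-115],"yaw":0}

```text
clock: 11.05
eef_pos: [478.1, -265.7, 149.3]
tcp_rot: [3.141, 0.0, 1.313]
contact_force: [1.0, -0.2, -3.5]
opening: 0.171
grasp_force: 87.9
```

carry_out:
  targets:
    - {"dp":[0,0,0],"yaw":0}
    - {"dp":[0,0,0],"yaw":0}
    - {"dp":[0,0,0],"yaw":0}

```text
clock: 11.42
eef_pos: [477.5, -265.4, 147.7]
tcp_rot: [-3.141, -0.0, 1.313]
contact_force: [-0.8, -0.1, -2.3]
opening: 0.175
grasp_force: 87.9
```

Run:
```python
from h import *
s=r.sense();print(s['eef_pos'],s['contact_force'],s['wrist_torque'],s['clock'])
im=snap('wrist','w6');c=snap('scene','s6')
o=np.zeros((500,800,3),np.uint8)
o[:300,:480]=cv2.resize(im,(480,300),interpolation=3)
o[300:,:]=cv2.resize(c[120:180,320:560][:,:240],(800,200),interpolation=3)
cv2.imwrite('pics/c6.png',o[:,:,::-1])
go((503.1,126.7,190),75.4)
```

```text
[ 477.50388279 -265.3844277   147.71050057] [-0.77043224 -0.05963307 -2.32566472] [-0.18603126  0.08302473  0.05336829] 11.425
at [ 477.6 -265.5  147.9] yaw 75.24 t 11.525 -> dp [385.7 -75.3 -42. ] yaw -0.16
```

View pics/c6.png

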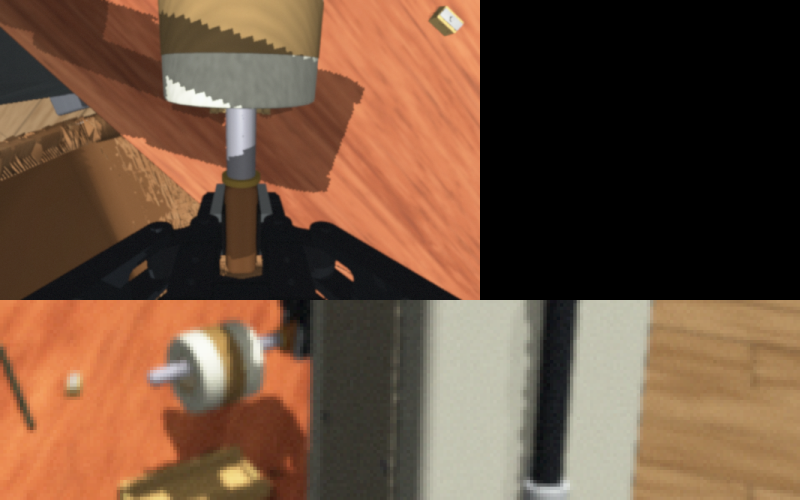

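The roll hangs on the axle, clear of the tray. I'll carry it back over the dispenser.

carry_out:
  targets:
    - {"dp":[8,-2,-3],"yaw":0}
    - {"dp":[30,-6,-8],"yaw":0}
    - {"dp":[65,-13,-14],"yaw":0}
    - {"dp":[105,-21,-17],"yaw":0}
    - {"dp":[147,-29,-17],"yaw":0}
    - {"dp":[190,-37,-17],"yaw":0}
    - {"dp":[233,-46,-17],"yaw":0}
    - {"dp":[275,-54,-17],"yaw":0}
    - {"dp":[315,-62,-17],"yaw":0}
    - {"dp":[350,-69,-17],"yaw":0}
    - {"dp":[376,-74,-17],"yaw":0}
    - {"dp":[386,-75,-17],"yaw":0}

```text
clock: 13.02
eef_pos: [503.3, 128.4, 165.4]
tcp_rot: [-3.141, -0.0, 1.315]
contact_force: [-0.3, -0.6, -2.8]
opening: 0.173
grasp_force: 87.8
```

carry_out:
  targets:
    - {"dp":[0,0,0],"yaw":-0.2}
    - {"dp":[0,0,0],"yaw":-0.2}
    - {"dp":[0,0,0],"yaw":-0.2}
    - {"dp":[0,0,0],"yaw":-0.2}

```text
clock: 13.52
eef_pos: [503.7, 126.2, 165.3]
tcp_rot: [-3.142, 0.0, 1.316]
contact_force: [0.6, 0.6, -3.2]
opening: 0.174
grasp_force: 87.8
```

Run:
```python
from h import *
s=r.sense();print(s['contact_force'],s['clock'])
go((503.1,126.7,55.6),75.4)
im=snap('wrist','w7');b=snap('top','t7');c=snap('scene','s7')
d=np.array([np.cos(1.3132),np.sin(1.3132),0])
print('face from TCP', (atz('w6',(320,144),188)-[477.5,-265.4,188])@d)
o=np.zeros((600,800,3),np.uint8)
o[:300,:480]=cv2.resize(im,(480,300),interpolation=3)
o[300:600,:400]=cv2.resize(b[160:235,220:320],(400,300),interpolation=3)
o[300:600,400:]=cv2.resize(c[180:270,225:345],(400,300),interpolation=3)
cv2.imwrite('pics/c7.png',o[:,:,::-1])
```

```text
[ 0.5502893   0.6090038  -3.20465157] 13.525
at [503.7 126.2 165.3] yaw 75.39 t 13.525 -> dp [  0.3  -0.7 109.7] yaw -0.01
face from TCP 60.27938191918962
```

View pics/c7.png

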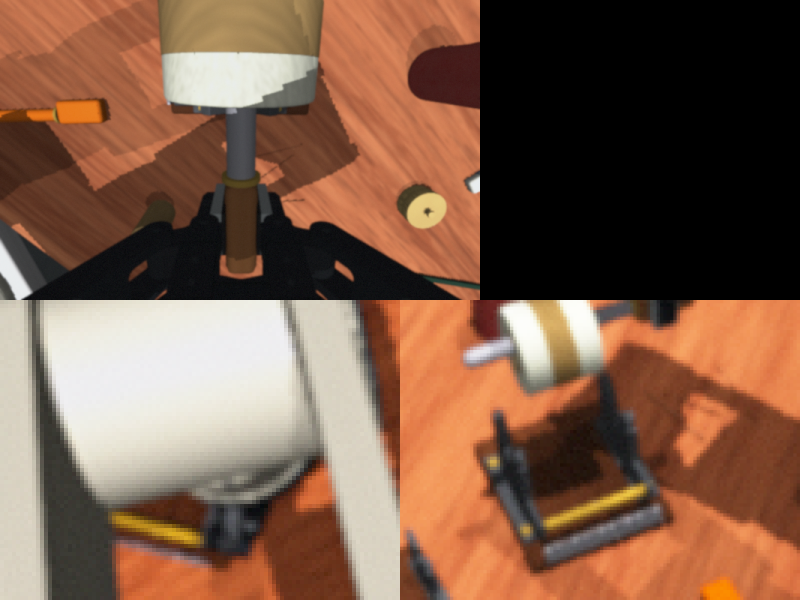

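The roll hangs centred on the axle: its near face is 60 mm from the TCP, so its centre is at about the axle's mid-point. The pose is right over the home pose, so I'm lowering it.

carry_out:
  targets:
    - {"dp":[0,-0.7,12],"yaw":0}
    - {"dp":[0,-0.7,28],"yaw":0}
    - {"dp":[0,-0.7,44],"yaw":0}
    - {"dp":[0,-0.7,58],"yaw":0}
    - {"dp":[0,-0.7,70],"yaw":0}
    - {"dp":[0,-0.7,80],"yaw":0}
    - {"dp":[0,-0.7,88],"yaw":0}
    - {"dp":[0,-0.7,94],"yaw":0}
    - {"dp":[0,-0.7,99],"yaw":0}
    - {"dp":[0,-0.7,103],"yaw":0}
    - {"dp":[0,-0.7,106],"yaw":0}
    - {"dp":[0,-0.7,108],"yaw":0}

```text
clock: 15.18
eef_pos: [503.0, 127.0, 57.2]
tcp_rot: [3.142, -0.0, 1.317]
contact_force: [0.9, -0.4, -3.3]
opening: 0.171
grasp_force: 87.9
```

carry_out:
  targets:
    - {"dp":[0,0,1],"yaw":0}
    - {"dp":[0,0,1],"yaw":0}
    - {"dp":[0,0,1],"yaw":0}
    - {"dp":[0,0,1],"yaw":0}

```text
clock: 15.68
eef_pos: [503.0, 127.0, 56.4]
tcp_rot: [3.141, -0.0, 1.317]
contact_force: [0.4, 0.1, -2.3]
opening: 0.176
grasp_force: 87.9
```

Run:
```python
from h import *
s=r.sense();print(s['contact_force'],s['wrist_torque'],s['clock'])
go((503.1,126.7,55.6),75.4)
im=snap('wrist','w8');c=snap('scene','s8')
o=np.zeros((500,800,3),np.uint8)
o[:250,:400]=cv2.resize(im,(400,250),interpolation=3)
o[:,400:]=cv2.resize(c[180:270,235:307],(400,500),interpolation=3)
cv2.imwrite('pics/c8.png',o[:,:,::-1])
```

```text
[ 0.44613372  0.05603573 -2.31360563] [-0.13861428  0.06762913 -0.014835  ] 15.675
at [503.  127.   56.4] yaw 75.44 t 15.675 -> dp [-0.3  0.2  0.8] yaw 0.04
```

View pics/c8.png

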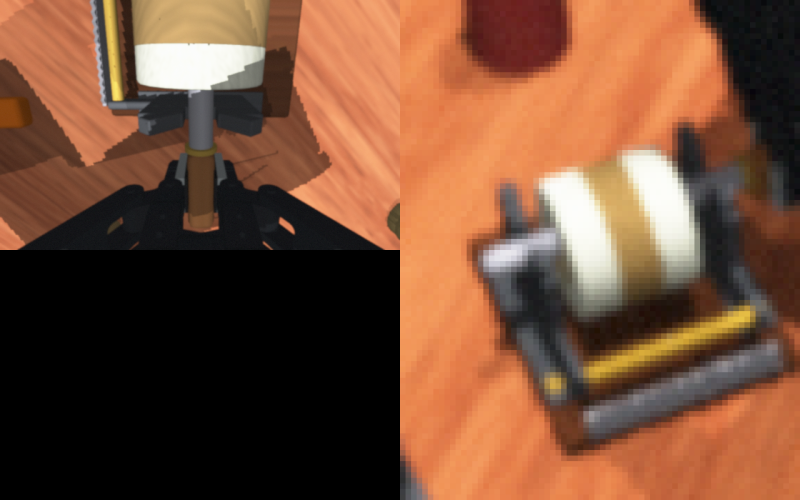

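The axle sits in both slots with the roll between the cheeks. Next I'll settle the last millimetre and release.

carry_out:
  targets:
    - {"dp":[0,0,0.7],"yaw":0}
    - {"dp":[0,0,1.2],"yaw":0}
    - {"dp":[0,0,1.5],"yaw":0}
    - {"dp":[0,0,1.5],"yaw":0}

```text
clock: 16.27
eef_pos: [503.2, 127.0, 55.5]
tcp_rot: [3.141, -0.0, 1.317]
contact_force: [-2.6, -1.8, 9.3]
opening: 0.171
grasp_force: 89.6
```

carry_out:
  targets:
    - {"dp":[0,0,0],"yaw":0}
    - {"dp":[0,0,0],"yaw":0}
    - {"dp":[0,0,0],"yaw":0}
    - {"dp":[0,0,0],"yaw":0}
    - {"dp":[0,0,0],"yaw":0}
    - {"dp":[0,0,0],"yaw":0}
  fingers: 0.1

```text
clock: 17.02
eef_pos: [503.0, 127.0, 54.8]
tcp_rot: [-3.142, 0.0, 1.317]
contact_force: [0.6, -0.2, -0.3]
opening: 0.55
grasp_force: 0.0
```

carry_out:
  targets:
    - {"dp":[0,0,-8],"yaw":0}
    - {"dp":[0,0,-25],"yaw":0}
    - {"dp":[0,0,-50],"yaw":0}
    - {"dp":[0,0,-85],"yaw":0}
    - {"dp":[-10,0,-115],"yaw":0}
    - {"dp":[-20,0,-135],"yaw":0}
    - {"dp":[-20,0,-135],"yaw":0}
    - {"dp":[-20,0,-135],"yaw":0}
    - {"dp":[-20,0,-135],"yaw":0}

```text
clock: 18.15
eef_pos: [497.5, 107.8, 189.0]
tcp_rot: [-3.14, 0.001, 1.317]
contact_force: [0.6, 0.5, -0.2]
opening: 0.549
grasp_force: 0.0
```

Run:
```python
from h import *
s=r.sense();print(s['eef_pos'],s['contact_force'],s['opening'],s['clock'])
im=snap('wrist','w9');c=snap('scene','s9')
o=np.zeros((500,800,3),np.uint8)
o[:250,:400]=cv2.resize(im,(400,250),interpolation=3)
o[250:,:400]=cv2.resize(im[:200,160:480],(400,250),interpolation=3)
o[:,400:]=cv2.resize(c[180:270,235:325],(400,500),interpolation=3)
cv2.imwrite('pics/c9.png',o[:,:,::-1])
```

```text
[497.45782818 107.79713192 188.9770594 ] [ 0.63229026  0.53328295 -0.21485664] 0.5485045890345076 18.15
```

View pics/c9.png

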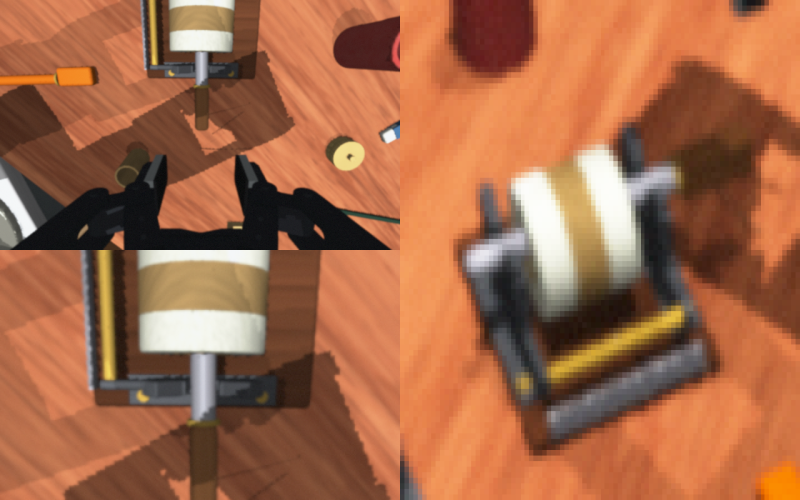

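Run:
```python
from h import *
d=np.array([np.cos(1.317),np.sin(1.317),0])
f='w9'
a,b,n=[atz(f,(322,y),z)@d for y,z in((9.6,96),(51,96),(124,12))]
print('band centre - seat',(a+b)/2-(n+62),'band w',a-b,'face-30 est',atz(f,(322,82),96)@d+30-(n+62),'collar',atz(f,(322,137),78)@d+65-(n+62))
```

```text
band centre - seat -0.7096738204438111 band w 22.604510787579557 face-30 est 0.33109440434657245 collar -0.20155964920661518
```

Both the roll and the axle are within 1 mm of centre and at rest, and nothing is touching them, so I'm handing in.

```bash
python3 -c "
from rig import r
print(r.sign_off())"
```

```text
the job is handed in; nothing more can be done
None
```

The fresh roll hangs on its axle between the dispenser's cheeks, both measured within about 1 mm of centre along the axle, the gripper is clear, and the job was handed in at about 18 s of the 53 s; no verdict came back.

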